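# Level the gap checker's bed and take its gap with a taper gauge

## Task

Level the tilted steel bed of the small gap checker by turning its black bar knob. Then pick up the taper gauge by its black grip, lay its blade on the bed and slide it thin end first, straight in from the front, under the sprung pad until it drags snugly between pad and bed; do not force it further, and leave the loose things around alone. Finish holding the gauge there, still gripped, without letting go.

Things in the scene. Friction and masses are not known exactly. Their poses are not given: they have to be found in the camera images.
- stand: gap checker, fixed to the bench: grey base plate 175 x 190 mm carrying a tilting steel bed, two posts at the back with a grey head, and a sprung steel pad under the head. Origin at bench level below the middle of the pad's front edge; x points from the front (open side) to the posts, y to its left. Its place and yaw vary. Highest point 88 mm above the bench.
- bed_center (a point): point on top of the bed (when level) on its mid-line, 30 mm in front of the pad's front edge; the bed's top is 40 mm above the bench, 110 mm wide, and reaches from 70 mm in front of the pad's front edge to under the pad. Axes as the stand's.
- bed (a joint): tilt of the bed about the stand's x axis through its middle, rad; 0 = level, positive = knob side (right) low. It starts 0.03 to 0.07 and follows the knob: 0.05 rad of tilt per rad of knob.
- knob (a joint): angle of the levelling knob, rad, counter-clockwise from above; 0 = its bar lies along the stand's x axis, and the bed is then level. It starts at 0.6 to 1.3 and is turned clockwise; friction about 0.05 N m, stays where it is left.
- knob_grip (a point): middle of the knob's upright bar grip, black, 44 long x 12 thick x 24 mm high, 66 mm above the bench (bar from 54 to 78 mm), on the knob's vertical axis at the bed's right edge, on a tab of the bed. Axes are the stand's and do not turn with the knob.
- pad_mouth (a point): middle of the front lower edge of the pad at rest, axes as the stand's. The pad (48 mm wide, 42 mm deep, 8 mm thick) lies 5 to 7 mm above the level bed, differing each time: the gap. Above the pad the head reaches 35 mm higher than this point.
- pad (a joint): how far the pad has been lifted off its rest, m, 0 to 0.008. A spring holds it down: about 2.7 N at 0, and 1.3 N more per mm. The blade slides in freely until it fills the gap; from there it drags, and a push of about 5 N along the blade is a snug fit.
- gauge_grip (a point): middle of the taper gauge's black grip (30 long x 14 wide x 36 mm high, upright block, flat underneath), 18 mm above the gauge's underside. x points along the blade to its thin tip. The steel blade runs 80 mm forward from the grip's front face, 16 mm wide, flat below and flush with the grip's underside; its thickness falls evenly from 11 mm at the grip to 3 mm at the tip (1 mm per 10 mm). It starts lying flat on the bench; mass about 0.09 kg.
- gauge_tip (a point): middle of the lower edge of the gauge's thin tip, 95 mm ahead of the grip's middle; x along the blade.
- parts_tin0: small round tin, 60 mm across, 22 mm high, loose: leave alone
- dapping_cube: brass-coloured 42 mm cube with round hollows, loose: leave alone
- tape_roll: roll of tape lying flat, 78 mm across, 19 mm high, loose: leave alone
- needle_tube: clear upright tube of needles, 39 mm across, 71 mm high, loose: leave alone

How it is judged:
By the outcome, as a careful person would: the job done as asked, in the order asked, and still so for the second after the job is handed in, while the arm keeps its last pose, push and grip.
It also fails if it takes over 51 s, if anything falls off the work surface, if the arm or the gripper's body presses on something with over 40 N, if the wrist force passes 120 N, or if a joint passes its speed limit or range.

## Robot

A 6-joint arm with a two-finger parallel gripper is mounted at the origin on a cart in front of the work surface, level with it; the furniture and walls round the work are solid. World frame = base frame: x ahead of the robot, y to its left, z up, the work surface at z = 0. Lengths are in mm, angles in rad, forces in N, time in s.
With the tool pointing down it reaches from about 275 to 1000 mm from the base axis. Payload 8.4 kg.
Tool frame: the origin (TCP) lies on the centre line of the jaws, within the pads' length; the fingertips stand r.tip_reach ahead of it and the grasp point (between the pads) lies 3 mm ahead of it (r.tip_reach is the distance from the TCP to the fingertips, in mm); z points along the fingers, y is the direction in which the jaws open and shut (so a half turn about z gives the same grasp; the last joint's range is limited). The gripper opens to 85 mm and grips with 20 to 120 N. Pads are 22 mm wide; open, the fingers measure 114 mm over their backs; the gripper's body (76 mm by 85 mm) begins 54 mm behind the grasp point. The pads swing forward as they close: fully open they stand 13 mm farther back than shut.
Start: joints at [1.288, 0.353, 1.633, -0, 1.155, -0.002], TCP at [173.201, 600.524, 253.281] pointing down, gripper open.
Joint ranges: [-2.63, 2.63], [-0.92, 2.1], [0.06, 2.66], [-1.3, 4.44], [0, 2.69], [-3.02, 3.02]. Speed limits (rad/s): [2.22, 2.22, 2.79, 3.14, 3.14, 3.14].

## Interface

Orientations are given as [roll, pitch, yaw] about the fixed x, y, z axes, in that order (R = Rz(yaw) Ry(pitch) Rx(roll)).
In Python, from rig import sense, optics, r, nets gives the robot as it stands. The module is installed in compiled form; this text tells all that it offers.
- The arm moves only by the tool carry_out, never from a script. Its argument "increments" is a list that holds one entry, the list of rows, each a list of 6 numbers: the shift along the tool's x, y, z normalised to -1 to 1, where 1 is 40 cm, then the turn, a rotation vector about the tool's x, y, z normalised to -1 to 1, where 1 is 60 degrees. A call has 1 to 5 rows; each row is the pose to reach, as a shift and turn from the pose commanded when the call began, along the tool's axes at that moment; what a row does not reach only later rows make up. A row lasts 1/12 s, in which the tool goes at most 41.7 mm and 7.16 degrees, less where a joint would pass 70% of its speed; a pose out of reach is approached as far as the arm can. A call with a number of a shift or a turn outside -1 to 1 is refused whole. A call with a gripper value outside its range is refused whole. "hand" is the closure, from 0 (fully open) to 1 (shut), set as the call begins (left out, the last holds). The fingers move at their own pace and stop on an object; "squeeze" is the grip in N (left out, the last holds). Time passes only in rows, so rows that repeat a pose let the fingers close. It gives the time, the measured TCP pose, the force and the opening at its end, in the units of the state.
- sense(): the state, without advancing time (a new reading comes with each control period).
- optics.grab_frame(name): name is "scene" or "top" or "wrist"; returns a dict with "img" (480x640x3 uint8, red, green, blue), "range_z" (480x640 float32, mm along the optical axis (not along the pixel's ray), 0 where there is no reading), "fov_y" (degrees; the focal length in pixels is half the picture's height over the tangent of half this angle, whatever the lens; pixels are square), "cx", "cy" (the principal point, pixels), "R" (3x3) and "t" (3): a world point X has camera coordinates R X + t. Camera axes: x right, y down, z forward; pixel columns grow to the right and rows downward; lengths in mm; the calibration is good to about 2 mm. A picture is of the moment at which its call begins.
- r.sign_off(): hands the job in, once; it reports no verdict.
Trained networks look in the newest picture that a camera, given by its name, has taken for a name from the list of things; names that differ only in an ending like _2 or _b are one class to them, and where a whole thing is asked for, a point or a joint stands for the part that bears it (a point fixed in the world has none). Each returns a list of dicts, best first, with "confidence" (0 to 1); they miss things now and then, are a little off and sometimes report something else, mostly with a low value. They report only what shows in the picture. A call takes as long as a camera call.
- nets.trace(target, camera): "mask" (480x640 bool, what is visible of it).
- nets.tip_of(target, camera): "point" ([x, y, z] in mm, in world coordinates, good to about 4 mm: a listed point, or the origin of a listed thing).
The state is a dict: "clock": time; "qpos": joint angles; "qvel": joint speeds; "joint_efforts": joint torques, N m; "eef_pos": TCP position; "tcp_rot": TCP orientation; "contact_force": force on the tool from outside, world axes, zero at the start; "wrist_torque": the same for the moment, N m; "opening": opening from 0.0 (shut) to 1.0 (fully open).
Only numpy, scipy, OpenCV 4.12 (cv2) and the standard library are available. Lean on these libraries where they do the work, as an engineer would, in place of code of your own. Each camera call takes 0.05 s, during which the arm holds its last target.

## Working session

There is one attempt and no reset: what is moved stays moved. The work goes in short steps, Python scripts to look and compute and a tool call to move; the robot and the scene stay as the last step left them, time stands still between calls to the robot, and variables do not carry over. Pictures are saved under pics/ and viewed, and the job is handed in when it is done.

Besides the shell and the picture viewer there is one more tool, called after "Call:" as name(argument=value, ...), one argument or row to a line, values as JSON. carry_out: Moves the arm, as the interface text tells. Its arguments: {"type":"object","properties":{"increments":{"type":"array","items":{"type":"array","items":{"type":"array","items":{"type":"number","minimum":-1,"maximum":1}}}},"hand":{"type":"number"},"squeeze":{"type":"number"}},"required":["increments"]}

```bash
mkdir -p pics; cat > h.py <<'E'
import numpy as np, cv2
from rig import sense, optics, r, nets
def save(n,f):
    cv2.imwrite('pics/%s.png'%f, cv2.cvtColor(n['img'],cv2.COLOR_RGB2BGR))
def K(f):
    fl=240/np.tan(np.radians(f['fov_y'])/2); return fl,f['cx'],f['cy']
def unproj(f,u,v,z=None):
    fl,cx,cy=K(f)
    if z is None: z=f['range_z'][np.asarray(v,int),np.asarray(u,int)]
    c=np.stack([(np.asarray(u)-cx)/fl*z,(np.asarray(v)-cy)/fl*z,z*np.ones_like(np.asarray(u,float))],-1)
    return (c-f['t'])@f['R']
def cloud(f):
    v,u=np.mgrid[0:480,0:640]; return unproj(f,u,v)
E
python3 - <<'E'
from h import *
s=sense(); print(s, r.tip_reach)
for c in ['scene','top','wrist']:
    f=optics.grab_frame(c); save(f,c+'0'); print(c,f['fov_y'],f['R'],f['t'])
    for t in ['stand','knob_grip','pad_mouth','gauge_grip','gauge_tip','bed_center']:
        try: print(t,[(np.round(d['point']),round(d['confidence'],2)) for d in nets.tip_of(t,c)][:2])
        except Exception as e: print(t,e)
print(sense()['clock'])
E
```

```text
{'clock': 0.0, 'qpos': array([ 1.28759147e+00,  3.53695552e-01,  1.63413748e+00, -4.92074373e-06,
        1.15519216e+00, -2.39151005e-03]), 'qvel': array([0.00154049, 0.00025301, 0.0006296 , 0.0002023 , 0.00090024,
       0.00029228]), 'joint_efforts': array([ 2.62601490e-03, -6.05244613e+01, -3.42079604e+01,  1.31809479e-04,
        9.14084434e-03, -3.14629551e-05]), 'eef_pos': array([173.08214722, 600.09085148, 252.53061975]), 'tcp_rot': array([-3.14016011e+00,  1.07306947e-06,  2.86078130e+00]), 'contact_force': array([0.02276254, 1.17924899, 0.59672242]), 'wrist_torque': array([-0.02512714,  0.04865277, -0.01090513]), 'opening': 0.9996163305332844} 22.0
scene 42.8491513373973 [[ 0.5494897  -0.83549071 -0.00404168]
 [-0.36687464 -0.23693618 -0.89959115]
 [ 0.75064243  0.49579886 -0.43671435]] [-384.99211291  226.17592929 1103.09315125]
stand [(array([ 596., -133.,    0.]), 0.75)]
knob_grip [(array([ 577., -228.,   66.]), 0.79)]
pad_mouth [(array([ 596., -127.,   42.]), 0.61)]
gauge_grip [(array([435.,  85.,  16.]), 0.7)]
gauge_tip [(array([529., 113.,  -0.]), 0.69)]
bed_center [(
[... 221 characters left out ...]
7974819  478.64553932 1229.15764176]
stand [(array([ 594., -129.,   -1.]), 0.73)]
knob_grip [(array([ 574., -228.,   68.]), 0.95), (array([ 593., -126.,   -1.]), 0.49)]
pad_mouth [(array([ 597., -132.,   48.]), 0.87)]
gauge_grip [(array([433.,  87.,  18.]), 0.75)]
gauge_tip [(array([522., 111.,  -2.]), 0.82), (array([ 573., -230.,   68.]), 0.55)]
bed_center [(array([ 568., -134.,   39.]), 0.66)]
wrist 67.5843663907292 [[ 2.77896889e-01  9.60610441e-01  9.48880363e-04]
 [ 9.13069537e-01 -2.64450332e-01  3.10435247e-01]
 [ 2.98458272e-01 -8.54025959e-02 -9.50594055e-01]] [-625.89278397  -39.72514976  378.55206425]
stand []
knob_grip []
pad_mouth []
gauge_grip []
gauge_tip []
bed_center []
1.05
```

View pics/scene0.png

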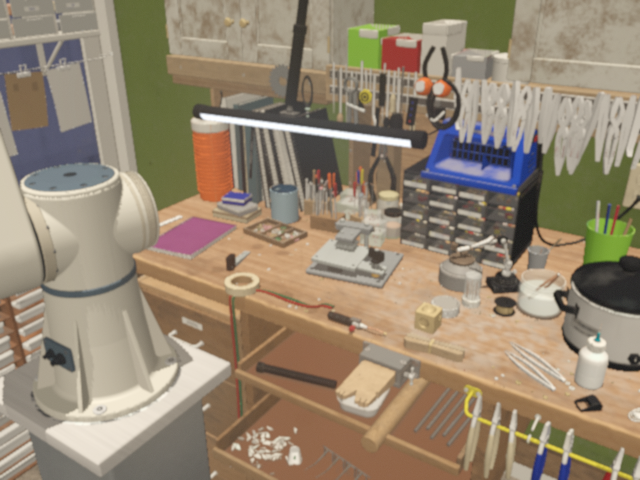

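View pics/top0.png

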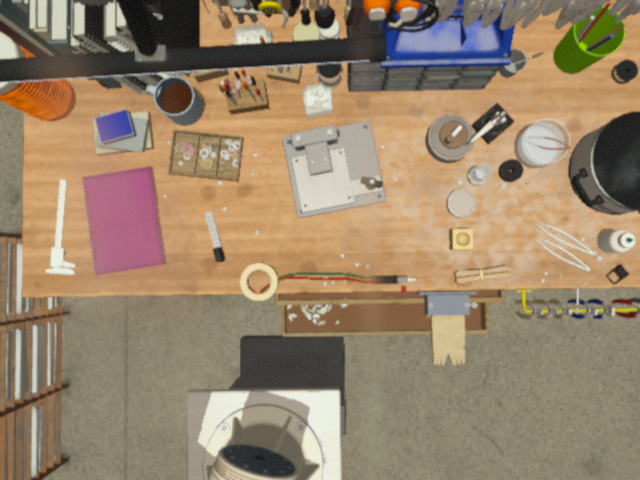

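```bash
python3 - <<'E'
from h import *
f=optics.grab_frame('top'); np.save('pics/top.npy',f['range_z'])
C=cloud(f); 
# lamp
for (u,v) in [(100,62),(220,55),(330,50),(380,46)]: print('lamp',np.round(C[v,u]))
for t in ['stand','gauge_grip','knob_grip','pad_mouth','bed']:
    for d in nets.trace(t,'top')[:2]:
        m=d['mask']; P=C[m]; print(t,round(d['confidence'],2),m.sum(),np.round(np.median(P,0)),np.round(P.min(0)),np.round(P.max(0)))
d=nets.trace('stand','top')[0]['mask']
# base plate outline
H=C[...,2]
im=f['img'][110:230,270:400]; cv2.imwrite('pics/stz.png',cv2.cvtColor(cv2.resize(im,None,fx=6,fy=5,interpolation=cv2.INTER_CUBIC),cv2.COLOR_RGB2BGR))
np.set_printoptions(linewidth=250)
print(np.round(H[115:222:4,280:392:4]).astype(int))
pts=np.argwhere(d)[:,::-1]
X=C[d]; s=X[(X[:,2]>2)]
rect=cv2.minAreaRect(s[:,:2].astype(np.float32)); print(rect)
bed=(H>33)&(H<47)&d; print(cv2.minAreaRect(C[bed][:,:2].astype(np.float32)))
E
```

```text
lamp [749. 226. 296.]
lamp [753.  26. 303.]
lamp [ 758. -154.  303.]
lamp [ 761. -235.  308.]
stand 0.73 6418 [ 594. -170.   18.] [ 406. -262.   -6.] [ 717.  -47. 1252.]
stand 0.24 700 [379.   1.  19.] [ 300. -158. -897.] [ 416.   87. 1252.]
gauge_grip 0.78 405 [466.  95.   9.] [ 406. -158.   -2.] [ 525.  117. 1252.]
knob_grip 0.88 6057 [ 593. -172.   27.] [ 406. -260.   -1.] [ 712.  -49. 1252.]
pad_mouth 0.94 1394 [ 649. -123.   78.] [ 406. -168.    9.] [ 695.  -66. 1252.]
bed 0.96 2830 [ 573. -144.   40.] [ 406. -251.    7.] [ 655.  -66. 1252.]
[[  -3    0    3    1    2    6   -2   19   14    9    4    3    0   -3    0    2    1    1    3    0    2    0   -1    0    0    1   -1   -1]
 [   3    5    2    2    3    3    1    0    6   -1    2    0   -4   -1    0    3   -3   -2   -3    1    0    0   -4    1    0   -2    4    0]
 [   3   -1    4    1   -2   -2    1    2   -1    0    1   -1    2   -1    1    2   -1   -1   11   11   12   12   17    0    0   -4   -2    1]
 [  -1    0    4    1   -2    1    3    1   -1    2   83   83   83   84   11   12   13   13   13   14   10   14    9  
[... 2817 characters left out ...]
3    7   11    9   11   -1   -4   -2   -1    2    0   -2   -3   -3]
 [  -2    1   -5    3   10   21   39   13   14   11    8   11    6    8    2   -2    0   -2    2    1    0    1    0    0    1    1   -3   -3]
 [  -1    0    1   -3    3    9   12   13   10    0    1    7    3    5    3    0    0   -3    1    3    1   -2    0   -1    1   -5   -4    0]
 [   1    3    2    2    3   -2    4    1    1   -2    3   -4    1    2    2    0   -3   -2   -3    5   -1   -1   -2    3   -3    0    3    0]]
((555.88330078125, -165.0686798095703), (293.47003173828125, 195.0164337158203), 9.984545707702637)
((590.234619140625, -162.45626831054688), (115.3236312866211, 171.75376892089844), 10.037694931030273)
```

View pics/stz.png

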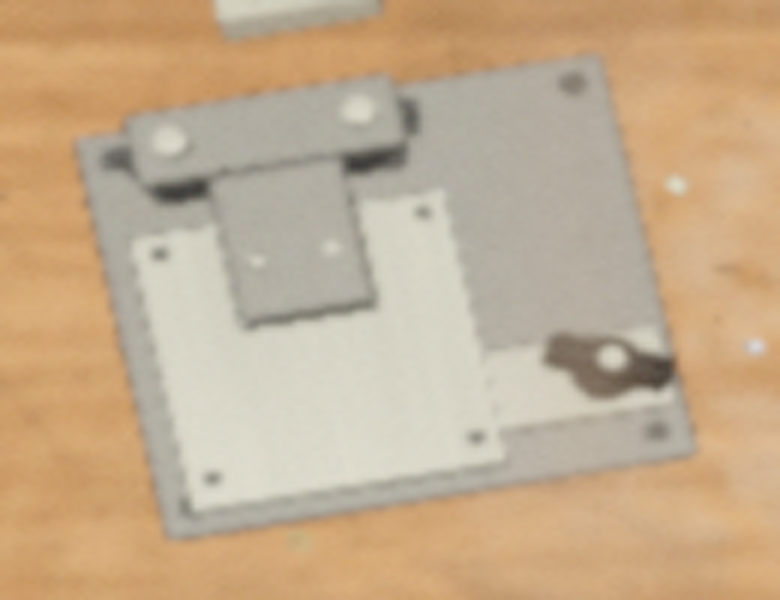

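```bash
cat >> h.py <<'E'
from scipy.spatial.transform import Rotation as Ro
def plan(tp,tyaw,rows=None,vmax=40,wmax=7,start=None):
    """print calls from current (or start) pose to target, tool down"""
    s=sense(); p=np.array(s['eef_pos']) if start is None else np.array(start[:3]); 
    R0=Ro.from_euler('xyz',s['tcp_rot']) if start is None else Ro.from_euler('xyz',[np.pi,0,start[3]])
    tp=np.array(tp,float); R1=Ro.from_euler('xyz',[np.pi,0,tyaw])
    rv=(R0.inv()*R1).as_rotvec(); d=tp-p
    n=rows or int(np.ceil(max(np.linalg.norm(d)/vmax,np.degrees(np.linalg.norm(rv))/wmax,1)))
    i=0
    while i<n:
        k=min(5,n-i); Rc=R0*Ro.from_rotvec(rv*i/n); out=[]
        for j in range(1,k+1):
            out.append([round(float(x),4) for x in np.r_[Rc.inv().apply(d*j/n)/400, rv*j/n/(np.pi/3)]])
        print(out); i+=k
E
python3 - <<'E'
from h import *
plan([560,-222,200],np.radians(70))
E
```

```text
[[-0.0652, -0.0743, 0.0058, 0.0, 0.0, 0.0681], [-0.1303, -0.1485, 0.0116, 0.0, 0.0, 0.1361], [-0.1955, -0.2228, 0.0174, 0.0, 0.0, 0.2042], [-0.2607, -0.297, 0.0232, 0.0, 0.0, 0.2722], [-0.3258, -0.3713, 0.029, 0.0, 0.0, 0.3403]]
[[-0.087, -0.0469, 0.0058, 0.0, 0.0, 0.0681], [-0.174, -0.0937, 0.0116, 0.0, 0.0, 0.1361], [-0.2609, -0.1406, 0.0174, 0.0, 0.0, 0.2042], [-0.3479, -0.1874, 0.0232, 0.0, 0.0, 0.2722], [-0.4349, -0.2343, 0.029, 0.0, 0.0, 0.3403]]
[[-0.0979, -0.0136, 0.0058, 0.0, 0.0, 0.0681], [-0.1957, -0.0271, 0.0116, 0.0, 0.0, 0.1361], [-0.2936, -0.0407, 0.0174, 0.0, 0.0, 0.2042], [-0.3914, -0.0543, 0.0232, 0.0, 0.0, 0.2722], [-0.4893, -0.0679, 0.029, 0.0, 0.0, 0.3403]]
[[-0.0964, 0.0214, 0.0058, 0.0, 0.0, 0.0681], [-0.1929, 0.0428, 0.0116, 0.0, 0.0, 0.1361], [-0.2893, 0.0643, 0.0174, 0.0, 0.0, 0.2042], [-0.3858, 0.0857, 0.0232, 0.0, 0.0, 0.2722], [-0.4822, 0.1071, 0.029, 0.0, 0.0, 0.3403]]
[[-0.0829, 0.0537, 0.0058, 0.0, 0.0, 0.0681], [-0.1658, 0.1074, 0.0116, 0.0, 0.0, 0.1361], [-0.2488, 0.1612, 0.0174, 0.0, 0.0, 0.2042]]
```

Call:
carry_out(
  increments=[
    [[-0.065, -0.074, 0.006, 0, 0, 0.068], [-0.13, -0.148, 0.012, 0, 0, 0.136], [-0.195, -0.223, 0.017, 0, 0, 0.204], [-0.26, -0.297, 0.023, 0, 0, 0.272], [-0.326, -0.371, 0.029, 0, 0, 0.34]],
  ],
  hand=0.4,
  squeeze=40,
)

```text
clock: 1.82
eef_pos: [257.6, 420.2, 241.6]
tcp_rot: [3.141, 0.0, 2.502]
contact_force: [1.3, -0.2, -0.6]
opening: 0.6
```

Call:
carry_out(
  increments=[
    [[-0.087, -0.047, 0.006, 0, 0, 0.068], [-0.174, -0.094, 0.012, 0, 0, 0.136], [-0.261, -0.141, 0.017, 0, 0, 0.204], [-0.348, -0.187, 0.023, 0, 0, 0.272], [-0.435, -0.234, 0.029, 0, 0, 0.34]],
  ],
)

```text
clock: 2.23
eef_pos: [342.1, 241.5, 230.3]
tcp_rot: [3.141, 0.0, 2.146]
contact_force: [0.8, -0.1, -0.3]
opening: 0.6
```

Call:
carry_out(
  increments=[
    [[-0.098, -0.014, 0.006, 0, 0, 0.068], [-0.196, -0.027, 0.012, 0, 0, 0.136], [-0.294, -0.041, 0.017, 0, 0, 0.204], [-0.391, -0.054, 0.023, 0, 0, 0.272], [-0.489, -0.068, 0.029, 0, 0, 0.34]],
  ],
)

```text
clock: 2.65
eef_pos: [426.3, 62.5, 218.8]
tcp_rot: [3.14, -0.0, 1.789]
contact_force: [0.5, 1.4, -0.4]
opening: 0.598
```

Call:
carry_out(
  increments=[
    [[-0.096, 0.021, 0.006, 0, 0, 0.068], [-0.193, 0.043, 0.012, 0, 0, 0.136], [-0.289, 0.064, 0.017, 0, 0, 0.204], [-0.386, 0.086, 0.023, 0, 0, 0.272], [-0.482, 0.107, 0.029, 0, 0, 0.34]],
  ],
)

```text
clock: 3.07
eef_pos: [510.5, -116.5, 207.0]
tcp_rot: [3.141, 0.0, 1.433]
contact_force: [-0.1, 0.0, 0.3]
opening: 0.596
```

Call:
carry_out(
  increments=[
    [[-0.083, 0.054, 0.006, 0, 0, 0.068], [-0.166, 0.107, 0.012, 0, 0, 0.136], [-0.249, 0.161, 0.017, 0, 0, 0.204], [-0.249, 0.161, 0.017, 0, 0, 0.204], [-0.249, 0.161, 0.017, 0, 0, 0.204]],
  ],
)

```text
clock: 3.48
eef_pos: [560.7, -223.5, 199.6]
tcp_rot: [-3.141, 0.0, 1.22]
contact_force: [0.8, 0.2, -0.4]
opening: 0.601
```

```bash
python3 - <<'E'
from h import *
f=optics.grab_frame('wrist'); save(f,'w1'); C=cloud(f)
print(nets.tip_of('knob_grip','wrist')[:2]); print(nets.tip_of('pad_mouth','wrist')[:2]);print(nets.tip_of('stand','wrist')[:2])
np.savez('pics/w1.npz',C=C,img=f['img'])
print(np.round(C[::48,::64].reshape(-1,10,3)[...,2]))
E
```

```text
[{'point': [570.3, -235.0, 64.7], 'confidence': 0.87}]
[{'point': [593.8, -126.6, 44.0], 'confidence': 0.74}]
[]
[[  -1.   -1.   -1.    1.   -1.   42.   71.   -0.   47.   84.]
 [  -1.    0.   -2.   -1.   41.   73.   76.   80.   43.   15.]
 [-312.   -0.   -2.   -2.   41.   40.   73.   81.   -2.   32.]
 [-258.   -2.   -2.   -0.   38.   37.   35.   12.   -1.   20.]
 [-209. -327.   -3.   -1.   -1.   32.   10.   11.   -2.   13.]
 [-905. -904.   10.   -1.   -1.   10.   -2.   -1.   -2.   -1.]
 [-903. -900.   -1.   -2.   -2.   -0.   -1.    1.   -1.   -1.]
 [-900. -899. -905.   -2.  197.   -2.  191.   30.   49.   -1.]
 [-906. -909.  237.  231.   -2.   -1.    9.  237.  238.   -0.]
 [-902.  253.  234.   -1.   -1.  252.  252.   55.  235.  254.]]
```

View pics/w1.png

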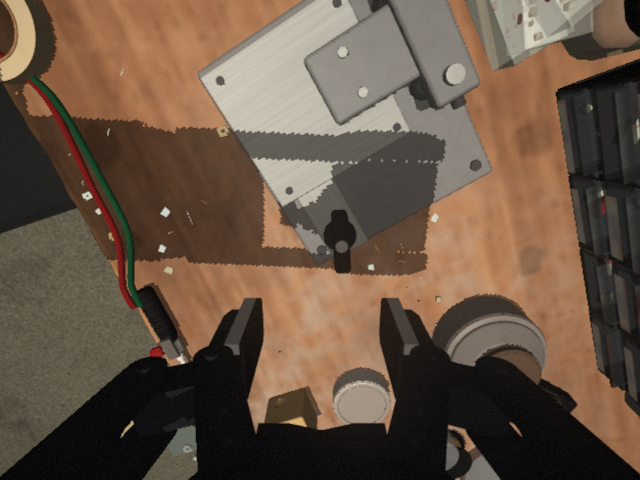

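```bash
python3 - <<'E'
from h import *
d=np.load('pics/w1.npz'); C=d['C']; img=d['img'].astype(int)
v,u=np.mgrid[0:480,0:640]
roi=(u>315)&(u<365)&(v>200)&(v<285)
dark=img.sum(2)<140
m=roi&(C[...,2]>48)&(C[...,2]<90)
P=C[m]; print(len(P), np.percentile(P[:,2],[5,50,95]))
top=P[P[:,2]>68]; print(len(top),cv2.minAreaRect(top[:,:2].astype(np.float32)), top.mean(0))
q=top[:,:2]-top[:,:2].mean(0); w,V=np.linalg.eigh(q.T@q); print('bar ang',np.degrees(np.arctan2(V[1,1],V[0,1]))%180, np.ptp(q@V,axis=0))
# tight: trimmed centre
pr=q@V; c=top[:,:2].mean(0)+V@((np.percentile(pr,2,axis=0)+np.percentile(pr,98,axis=0))/2); print('c',c,np.percentile(pr,98,axis=0)-np.percentile(pr,2,axis=0))
# head pad plate (z 68..78), region u 300-420, v 5-125
m=(u>300)&(u<425)&(v<130)&(C[...,2]>68)&(C[...,2]<79); print('plate',m.sum(),cv2.minAreaRect(C[m][:,:2].astype(np.float32)), np.median(C[m],0))
# bed plane
m=(u>195)&(u<420)&(v<215)&(C[...,2]>30)&(C[...,2]<50); B=C[m]
A=np.c_[B[:,:2],np.ones(len(B))]
for _ in range(5):
    co=np.linalg.lstsq(A,B[:,2],rcond=None)[0]; e=abs(A@co-B[:,2]); k=e<2.5; A,B=A[k],B[k]
print('bed',len(B),co, 'grad dir',np.degrees(np.arctan2(co[1],co[0])), np.hypot(*co[:2]))
print(cv2.minAreaRect(B[:,:2].astype(np.float32)))
# base
m=(u>195)&(u<500)&(v<275)&(C[...,2]>7)&(C[...,2]<15);import sys
mm=(u>195)&(u<500)&(v<275)&(C[...,2]>6)&(C[...,2]<90); mm=cv2.morphologyEx(mm.astype(np.uint8),cv2.MORPH_OPEN,np.ones((5,5))).astype(bool)
print('stand',cv2.minAreaRect(C[mm][:,:2].astype(np.float32)))
E
```

```text
1353 [51.79826291 76.01841341 78.077181  ]
981 ((574.3870849609375, -229.58782958984375), (43.60838317871094, 12.063361167907715), 73.96917724609375) [ 574.6321578  -228.07364457   76.32129406]
bar ang 73.90343811436293 [12.0656883  43.61136741]
c [ 574.39265926 -229.09843901] [11.36446547 41.5648416 ]
plate 8096 ((631.87255859375, -125.92166137695312), (74.30475616455078, 57.870479583740234), 10.160160064697266) [ 626.41134007 -123.6506107    74.28585563]
bed 20894 [-7.84937704e-03  6.05448633e-02  5.14494383e+01] grad dir 97.38694485059038 0.061051561700987786
((587.7207641601562, -149.04315185546875), (115.099365234375, 144.38658142089844), 10.180485725402832)
stand ((630.2974853515625, -152.09483337402344), (213.35926818847656, 190.21649169921875), 9.877731323242188)
```

```bash
python3 - <<'E'
from h import *
plan([574.4,-229,130],np.radians(73.9),rows=5)
plan([574.4,-229,80],np.radians(73.9),start=[574.4,-229,130,np.radians(73.9)],rows=3)
E
```

```text
[[-0.0015, 0.0083, 0.035, -0.0001, -0.0, -0.0125], [-0.003, 0.0166, 0.0701, -0.0002, -0.0001, -0.025], [-0.0045, 0.0249, 0.1051, -0.0004, -0.0001, -0.0375], [-0.0061, 0.0333, 0.1402, -0.0005, -0.0001, -0.05], [-0.0076, 0.0416, 0.1752, -0.0006, -0.0002, -0.0625]]
[[0.0, -0.0, 0.0417, 0.0, 0.0, 0.0], [0.0, -0.0, 0.0833, 0.0, 0.0, 0.0], [0.0, -0.0, 0.125, 0.0, 0.0, 0.0]]
```

Call:
carry_out(
  increments=[
    [[-0.002, 0.008, 0.035, 0, 0, -0.0125], [-0.003, 0.017, 0.07, 0, 0, -0.025], [-0.0045, 0.025, 0.105, 0, 0, -0.0375], [-0.006, 0.033, 0.14, 0, 0, -0.05], [-0.0075, 0.0415, 0.175, 0, 0, -0.0625]],
  ],
)

```text
clock: 4.1
eef_pos: [574.8, -229.8, 127.9]
tcp_rot: [-3.14, -0.0, 1.29]
contact_force: [-0.4, -0.6, 0.3]
opening: 0.601
```

Call:
carry_out(
  increments=[
    [[0, 0, 0.042, 0, 0, 0], [0, 0, 0.083, 0, 0, 0], [0, 0, 0.125, 0, 0, 0], [0, 0, 0.125, 0, 0, 0]],
  ],
)

```text
clock: 4.43
eef_pos: [572.7, -229.2, 75.6]
tcp_rot: [-3.136, -0.001, 1.289]
contact_force: [-1.3, 0.3, 0.2]
opening: 0.599
```

```bash
python3 - <<'E'
from h import *
f=optics.grab_frame('wrist'); save(f,'w2'); print(sense()['eef_pos'],sense()['tcp_rot'],sense()['contact_force'])
E
```

```text
[ 573.48087418 -229.48197683   77.38334564] [-3.13703577e+00 -4.60849773e-04  1.28896284e+00] [-0.28288066  0.56954314  0.05281154]
```

View pics/w2.png

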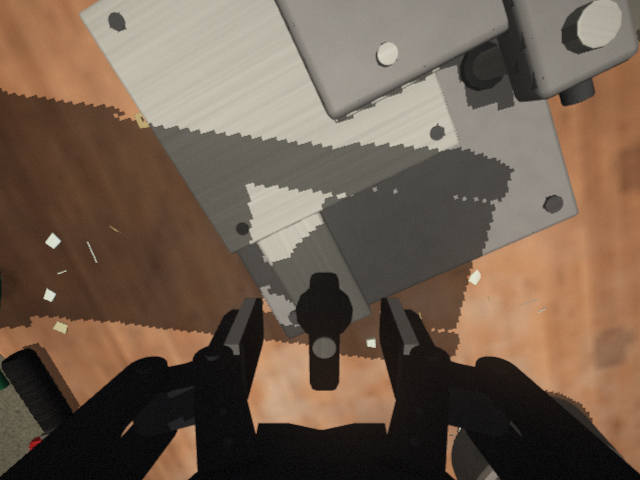

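Call:
carry_out(
  increments=[
    [[0, 0, 0, 0, 0, 0], [0, 0, 0, 0, 0, 0], [0, 0, 0, 0, 0, 0], [0, 0, 0, 0, 0, 0], [0, 0, 0, 0, 0, 0]],
  ],
  hand=1,
  squeeze=40,
)

```text
clock: 4.9
eef_pos: [573.9, -229.8, 81.2]
tcp_rot: [-3.14, 0.0, 1.289]
contact_force: [-7.1, 1.5, 8.1]
opening: 0.131
```

Call:
carry_out(
  increments=[
    [[0, 0, 0, 0, 0, 0.1], [0, 0, 0, 0, 0, 0.2], [0, 0, 0, 0, 0, 0.3], [0, 0, 0, 0, 0, 0.4], [0, 0, 0, 0, 0, 0.5]],
  ],
)

```text
clock: 5.32
eef_pos: [574.2, -230.0, 81.2]
tcp_rot: [-3.141, 0.001, 0.76]
contact_force: [-5.1, 0.8, 6.0]
opening: 0.13
```

Call:
carry_out(
  increments=[
    [[0, 0, 0, 0, 0, 0.1], [0, 0, 0, 0, 0, 0.2], [0, 0, 0, 0, 0, 0.3], [0, 0, 0, 0, 0, 0.4], [0, 0, 0, 0, 0, 0.5]],
  ],
)

```text
clock: 5.73
eef_pos: [574.3, -230.3, 81.2]
tcp_rot: [3.141, 0.001, 0.237]
contact_force: [-5.1, -1.2, 4.9]
opening: 0.134
```

Call:
carry_out(
  increments=[
    [[0, 0, 0, 0, 0, 0.03], [0, 0, 0, 0, 0, 0.06], [0, 0, 0, 0, 0, 0.06], [0, 0, 0, 0, 0, 0.06]],
  ],
)

```text
clock: 6.07
eef_pos: [574.3, -230.4, 81.2]
tcp_rot: [3.141, 0.001, 0.178]
contact_force: [-5.4, -0.1, 5.3]
opening: 0.128
```

```bash
cat > bed.py <<'E'
from h import *
import sys
def bedfit(n,box):
    f=optics.grab_frame('wrist'); save(f,n); C=cloud(f); v,u=np.mgrid[0:480,0:640]
    m=(u>box[0])&(u<box[1])&(v>box[2])&(v<box[3])&(C[...,2]>28)&(C[...,2]<50); B=C[m]
    A=np.c_[B[:,:2],np.ones(len(B))]
    for _ in range(6):
        co=np.linalg.lstsq(A,B[:,2],rcond=None)[0]; e=abs(A@co-B[:,2]); k=e<2.5; A,B=A[k],B[k]
    a=np.radians(10.1)
    print('bed',len(B),co,'slope x',co[:2]@[np.cos(a),np.sin(a)],'tilt',co[:2]@[-np.sin(a),np.cos(a)])
    return f,C
E
python3 - <<'E'
from bed import *
print(sense())
bedfit('w3',(0,640,0,330))
f=optics.grab_frame('top'); C=cloud(f); H=C[...,2]; save(f,'top3')
E
```

```text
{'clock': 6.0667, 'qpos': array([-3.83546373e-01,  5.45549021e-01,  1.76898793e+00, -9.63159431e-04,
        8.27412831e-01,  1.00951076e+00]), 'qvel': array([ 0.00099398, -0.00079698,  0.00035854, -0.00104211,  0.0006094 ,
       -0.00507908]), 'joint_efforts': array([  1.85844362, -63.16748857, -27.28257358,   0.714554  ,
        -1.41238399,   0.06339313]), 'eef_pos': array([ 574.34790141, -230.39469871,   81.21999042]), 'tcp_rot': array([3.14118279e+00, 6.79820745e-04, 1.78391029e-01]), 'contact_force': array([-5.40346929, -0.09938163,  5.3120184 ]), 'wrist_torque': array([-0.24527577,  0.88263949, -0.05163692]), 'opening': 0.12771992820011796}
bed 36051 [7.25575481e-03 1.50554158e-02 3.67008382e+01] slope x 0.009783532656010237 tilt 0.013549686753173053
```

View pics/w3.png

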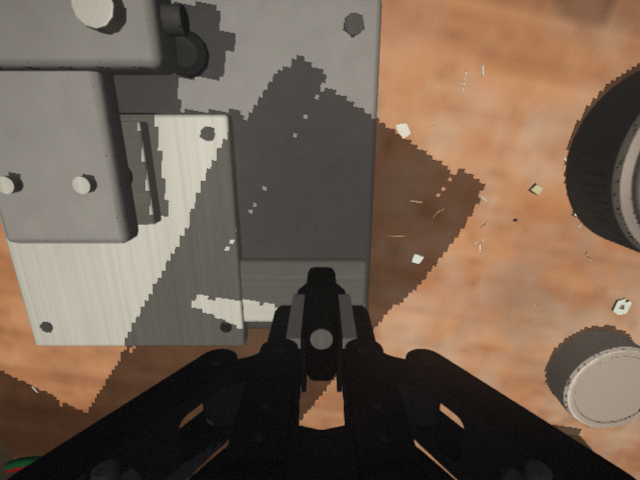

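```bash
python3 - <<'E'
from h import *
f=optics.grab_frame('wrist'); C=cloud(f); v,u=np.mgrid[0:480,0:640]; a=np.radians(10.1)
def fit(m,n):
    B=C[m]; A=np.c_[B[:,:2],np.ones(len(B))]
    for _ in range(6):
        co=np.linalg.lstsq(A,B[:,2],rcond=None)[0]; e=abs(A@co-B[:,2]); k=e<2.5; A,B=A[k],B[k]
    print(n,len(B),'slope x',co[:2]@[np.cos(a),np.sin(a)],'tilt',co[:2]@[-np.sin(a),np.cos(a)],B.mean(0))
b=(v>245)&(v<340)&(u>40)&(u<235)&(C[...,2]>33)&(C[...,2]<47); fit(b,'bed')
fit((v>240)&(v<340)&(u>30)&(u<370)&(C[...,2]>33)&(C[...,2]<47),'bed+tab')
fit((v>120)&(v<330)&(u>160)&(u<235)&(C[...,2]>33)&(C[...,2]<47),'bed2')
fit((v>110)&(v<250)&(u>250)&(u<360)&(abs(C[...,2]-11)<5),'base')
fit((v>80)&(v<235)&(u>10)&(u<120)&(abs(C[...,2]-75)<8),'plate')
fit((v>50)&(v<300)&(u>450)&(u<560)&(abs(C[...,2])<6),'bench')
m=(C[...,2]>33)&(C[...,2]<47)&(u<240)&(v<350)
print(cv2.minAreaRect(C[m][:,:2].astype(np.float32)))
f=optics.grab_frame('top'); C=cloud(f); 
g=(v>150)&(v<215)&(u>290)&(u<355)&(C[...,2]>32)&(C[...,2]<48); fit(g,'top bed')
g=(v>110)&(v<215)&(u>275)&(u<390)&(abs(C[...,2]-11)<6); fit(g,'top base')
# left and right of the bed
m=(v>150)&(v<215)&(u>290)&(u<355)&(C[...,2]>32)&(C[...,2]<48); B=C[m]; y=(B[:,:2]-[596,-130])@[-np.sin(a),np.cos(a)]
for lo in range(-60,60,20):
    k=(y>lo)&(y<lo+20); print(lo,k.sum(),B[k,2].mean() if k.any() else 0)
E
```

```text
bed 18152 slope x 0.0010471069349113704 tilt 0.00025366612038767264 [ 558.76985657 -139.87395609   38.87522203]
bed+tab 25079 slope x 0.0012032805244920539 tilt 0.014804165407185826 [ 562.62990318 -153.03634037   38.48417386]
bed2 15200 slope x 0.0006399188155279157 tilt 0.0011947592938863704 [ 597.16961177 -166.66228047   38.87840953]
base 15093 slope x 0.0009803327700720912 tilt 0.0005745440031584424 [ 623.87222797 -212.30164263   10.8998614 ]
plate 15535 slope x -0.00048384747859918207 tilt 0.010240581320104636 [ 625.75212286 -129.85251538   74.18684186]
bench 27015 slope x 0.001031069136958157 tilt 0.0006352201150556513 [ 642.9046848  -322.08233203   -1.15274937]
((598.9696655273438, -128.92398071289062), (144.76141357421875, 111.42302703857422), 10.082868576049805)
top bed 600 slope x 0.00536542847945015 tilt 0.006375694633678384 [584.86758693 -99.92105754  40.28294537]
top base 523 slope x -0.0017435062681148412 tilt 0.0013650898708264501 [ 612.75905202 -115.30207054   11.9491794 ]
-60 41 39.651760771868794
-40 22 39.93525819667682
-20 0 0
0 67 40.61896460422787
20 364 40.283091948891084
40 389 40.226298888976324
```

Call:
carry_out(
  increments=[
    [[0, 0, 0, 0, 0, 0], [0, 0, 0, 0, 0, 0], [0, 0, 0, 0, 0, 0], [0, 0, 0, 0, 0, 0]],
  ],
  hand=0.4,
)

```text
clock: 6.6
eef_pos: [575.3, -230.1, 80.4]
tcp_rot: [3.141, -0.001, 0.178]
contact_force: [-0.1, 0.2, 0.7]
opening: 0.598
```

Call:
carry_out(
  increments=[
    [[0, 0, -0.05, 0, 0, 0], [0, 0, -0.12, 0, 0, 0], [0, 0, -0.2, 0, 0, 0], [0, 0, -0.28, 0, 0, 0], [0, 0, -0.3, 0, 0, 0]],
  ],
)

```text
clock: 7.02
eef_pos: [577.3, -230.9, 205.4]
tcp_rot: [3.138, -0.006, 0.178]
contact_force: [1.1, -0.8, 0.9]
opening: 0.6
```

```bash
python3 - <<'E'
from h import *
f=optics.grab_frame('wrist'); save(f,'w4'); C=cloud(f); np.savez('pics/w4.npz',C=C,img=f['img'])
a=sense(); print(a['eef_pos'],a['tcp_rot'],a['clock'])
v,u=np.mgrid[0:480,0:640]
m=(u>280)&(u<380)&(v>150)&(v<330)&(C[...,2]>66)&(C[...,2]<82); t=C[m]; 
print('knob',len(t),cv2.minAreaRect(t[:,:2].astype(np.float32)))
f=optics.grab_frame('top'); C=cloud(f)
for d in nets.trace('gauge_grip','top')[:1]:
    m=d['mask']; P=C[m]; P=P[(P[:,2]>-5)&(P[:,2]<60)&(P[:,0]>400)]; print(len(P),cv2.minAreaRect(P[:,:2].astype(np.float32)))
    g=P[P[:,2]>28]; print('grip',len(g),g.mean(0),cv2.minAreaRect(g[:,:2].astype(np.float32)))
print(nets.tip_of('gauge_grip','scene')[:1],nets.tip_of('gauge_tip','scene')[:1])
plan([433,86,180],np.radians(15))
E
```

```text
[ 577.33171242 -230.93767243  204.98897218] [ 3.13764999 -0.0063622   0.17852517] 7.0667
knob 930 ((573.9771118164062, -230.25448608398438), (44.37452697753906, 11.30025863647461), 9.981117248535156)
442 ((473.6386413574219, 99.68254089355469), (109.92412567138672, 21.632158279418945), 13.742523193359375)
grip 104 [435.39784551  86.22994587  35.55227651] ((435.594970703125, 87.29458618164062), (30.139442443847656, 15.090812683105469), 14.966150283813477)
[{'point': [435.4, 85.0, 16.1], 'confidence': 0.7}] [{'point': [528.6, 112.8, -0.4], 'confidence': 0.69}]
[[-0.023, -0.0932, 0.0053, -0.0001, 0.0002, -0.0088], [-0.046, -0.1865, 0.0106, -0.0003, 0.0004, -0.0177], [-0.069, -0.2797, 0.0159, -0.0004, 0.0006, -0.0265], [-0.0919, -0.373, 0.0212, -0.0006, 0.0008, -0.0354], [-0.1149, -0.4662, 0.0265, -0.0007, 0.001, -0.0442]]
[[-0.0187, -0.0942, 0.0052, -0.0001, 0.0002, -0.0088], [-0.0373, -0.1884, 0.0104, -0.0003, 0.0004, -0.0177], [-0.056, -0.2826, 0.0156, -0.0004, 0.0006, -0.0265], [-0.0746, -0.3768, 0.0208, -0.0006, 0.0008, -0.0354]]
```

View pics/w4.png

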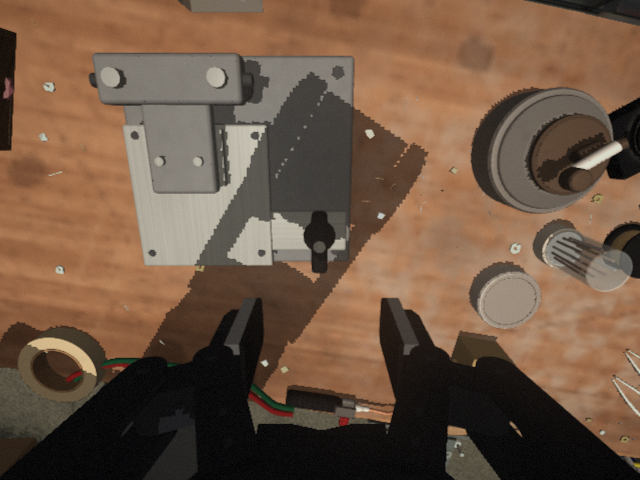

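Call:
carry_out(
  increments=[
    [[-0.023, -0.093, 0.005, 0, 0, -0.009], [-0.046, -0.187, 0.011, 0, 0, -0.018], [-0.069, -0.28, 0.016, 0, 0, -0.0265], [-0.092, -0.373, 0.021, -0.0006, 0.0008, -0.035], [-0.115, -0.466, 0.0265, -0.0007, 0.001, -0.044]],
  ],
)

```text
clock: 7.68
eef_pos: [494.5, -53.4, 187.6]
tcp_rot: [-3.141, 0.002, 0.224]
contact_force: [-0.1, 1.1, -0.3]
opening: 0.598
```

Call:
carry_out(
  increments=[
    [[-0.019, -0.094, 0.005, 0, 0, -0.009], [-0.037, -0.188, 0.01, 0, 0, -0.018], [-0.056, -0.283, 0.016, 0, 0, -0.0265], [-0.075, -0.377, 0.021, 0, 0, -0.035], [-0.075, -0.377, 0.021, 0, 0, -0.035]],
  ],
)

```text
clock: 8.1
eef_pos: [429.5, 89.6, 178.9]
tcp_rot: [-3.14, 0.004, 0.265]
contact_force: [-0.4, -0.1, -0.2]
opening: 0.6
```

```bash
python3 - <<'E'
from h import *
f=optics.grab_frame('wrist'); save(f,'w5'); C=cloud(f); np.savez('pics/w5.npz',C=C,img=f['img'])
a=sense(); print(a['eef_pos'],a['tcp_rot'],a['clock'])
for d in nets.trace('gauge_grip','wrist')[:1]:
    m=d['mask']; P=C[m]; P=P[(P[:,2]>-5)&(P[:,2]<60)]; print(len(P),cv2.minAreaRect(P[:,:2].astype(np.float32)))
    g=P[P[:,2]>30]; print('grip',len(g),g.mean(0),cv2.minAreaRect(g[:,:2].astype(np.float32)))
    b=P[P[:,2]<13]; print('blade',len(b),cv2.minAreaRect(b[:,:2].astype(np.float32)))
E
```

```text
[431.17403886  87.81004885 179.29385501] [3.14145069e+00 2.68750095e-03 2.65850772e-01] 8.15
2799 ((472.8141174316406, 97.86248016357422), (110.00849914550781, 16.54715347290039), 14.905096054077148)
grip 627 [435.89364351  87.68776797  34.42576912] ((435.07208251953125, 87.58067321777344), (29.791202545166016, 13.278855323791504), 15.825148582458496)
blade 2089 ((472.8141174316406, 97.86248016357422), (110.00849914550781, 16.54715347290039), 14.905096054077148)
```

View pics/w5.png

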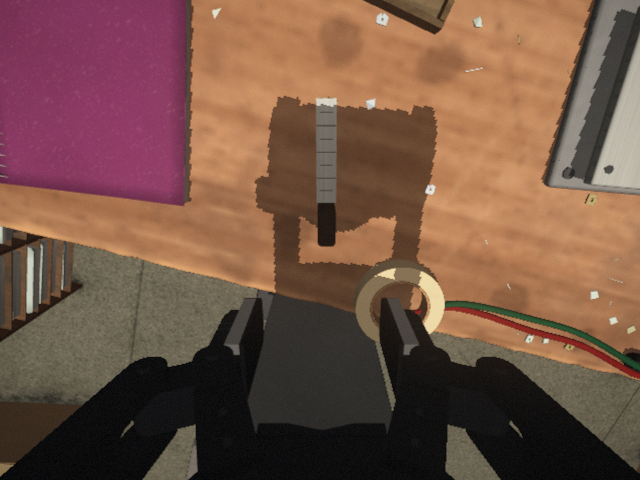

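```bash
python3 - <<'E'
from h import *
plan([434.5,87.6,80],np.radians(15),rows=4)
E
```

```text
[[0.0016, -0.0003, 0.0623, 0.0002, 0.0004, 0.0007], [0.0031, -0.0007, 0.1246, 0.0004, 0.0008, 0.0013], [0.0047, -0.001, 0.1869, 0.0005, 0.0012, 0.002], [0.0062, -0.0013, 0.2491, 0.0007, 0.0015, 0.0026]]
```

Call:
carry_out(
  increments=[
    [[0.001, -0.001, 0.06, 0, 0, 0], [0.003, -0.002, 0.12, 0, 0, 0], [0.005, -0.003, 0.19, 0, 0, 0], [0.005, -0.003, 0.25, 0, 0, 0], [0.005, -0.003, 0.25, 0, 0, 0]],
  ],
  hand=0.6,
)

```text
clock: 8.62
eef_pos: [433.0, 85.4, 76.9]
tcp_rot: [3.141, 0.006, 0.26]
contact_force: [-1.6, -0.3, 0.2]
opening: 0.4
```

```bash
python3 - <<'E'
from h import *
f=optics.grab_frame('wrist'); save(f,'w6');f=optics.grab_frame('wrist')
a=sense(); print(a['eef_pos'],a['tcp_rot'],a['clock'],a['opening'])
C=cloud(f)
for d in nets.trace('gauge_grip','wrist')[:1]:
    m=d['mask']; P=C[m]; P=P[(P[:,2]>-5)&(P[:,2]<60)]; print(len(P),cv2.minAreaRect(P[:,:2].astype(np.float32)))
    g=P[P[:,2]>30]; print('grip',len(g),g.mean(0),cv2.minAreaRect(g[:,:2].astype(np.float32)))
plan([434.5,87.6,28],np.radians(15),rows=3)
E
```

```text
[435.00998939  86.09243307  80.19756859] [3.14086948e+00 2.18426857e-03 2.59723723e-01] 8.7167 0.40197413351926703
6639 ((463.78009033203125, 95.42438507080078), (130.52174377441406, 17.899036407470703), 15.002677917480469)
grip 1496 [436.37149685  87.74324177  34.22347683] ((435.23388671875, 87.5740966796875), (30.030921936035156, 14.006632804870605), 15.320526123046875)
[[-0.0009, -0.0013, 0.0443, 0.0003, -0.0001, -0.0006], [-0.0018, -0.0025, 0.0886, 0.0005, -0.0002, -0.0012], [-0.0026, -0.0038, 0.133, 0.0008, -0.0003, -0.0018]]
```

View pics/w6.png

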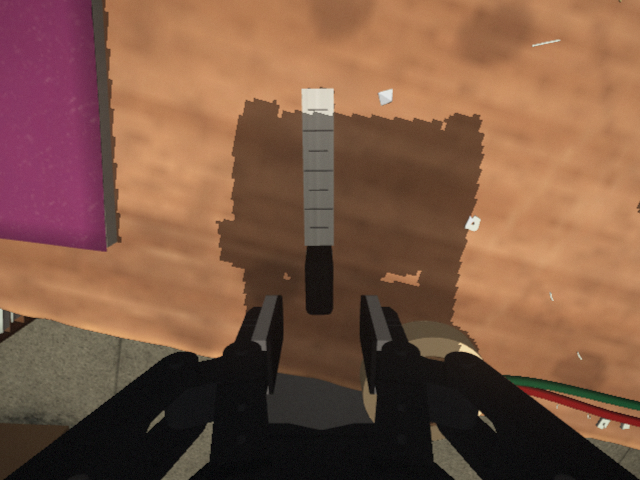

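Call:
carry_out(
  increments=[
    [[0, -0.002, 0.045, 0, 0, 0], [0, -0.003, 0.09, 0, 0, 0], [0, -0.003, 0.13, 0, 0, 0], [0, -0.003, 0.13, 0, 0, 0], [0, -0.003, 0.13, 0, 0, 0]],
  ],
)

```text
clock: 9.18
eef_pos: [435.8, 88.1, 29.8]
tcp_rot: [3.141, -0.001, 0.261]
contact_force: [0.6, 0.1, 1.0]
opening: 0.399
```

Call:
carry_out(
  increments=[
    [[0, 0, 0, 0, 0, 0], [0, 0, 0, 0, 0, 0], [0, 0, 0, 0, 0, 0], [0, 0, 0, 0, 0, 0], [0, 0, 0, 0, 0, 0]],
  ],
  hand=1,
  squeeze=60,
)

```text
clock: 9.6
eef_pos: [436.4, 88.4, 30.5]
tcp_rot: [3.141, -0.004, 0.261]
contact_force: [-0.0, -1.0, 6.6]
opening: 0.153
```

Call:
carry_out(
  increments=[
    [[0, 0, -0.05, 0, 0, 0], [0, 0, -0.12, 0, 0, 0], [0, 0, -0.2, 0, 0, 0], [0, 0, -0.25, 0, 0, 0], [0, 0, -0.25, 0, 0, 0]],
  ],
)

```text
clock: 10.02
eef_pos: [437.9, 88.9, 133.6]
tcp_rot: [3.14, -0.009, 0.261]
contact_force: [1.3, -0.3, -1.9]
opening: 0.155
```

```bash
python3 - <<'E'
from h import *
f=optics.grab_frame('wrist');f=optics.grab_frame('wrist'); save(f,'w7')
a=sense(); print(a['eef_pos'],a['tcp_rot'],a['clock'],a['opening'],a['contact_force'])
C=cloud(f)
for d in nets.trace('gauge_grip','wrist')[:1]:
    P=C[d['mask']]; P=P[(P[:,2]>60)&(P[:,2]<150)]; print(len(P),cv2.minAreaRect(P[:,:2].astype(np.float32)),P.min(0),P.max(0))
    ax=np.array([np.cos(a['tcp_rot'][2]),np.sin(a['tcp_rot'][2])]); s=(P[:,:2]-a['eef_pos'][:2])@ax; t=(P[:,:2]-a['eef_pos'][:2])@[-ax[1],ax[0]]
    for lo in range(-20,110,10):
        k=(s>lo)&(s<lo+10); 
        if k.sum()>5: print(lo,k.sum(),np.median(P[k,2]).round(1),np.percentile(t[k],[3,50,97]).round(1))
# stand from w4
d=np.load('pics/w4.npz'); C=d['C']; v,u=np.mgrid[0:480,0:640]; z=C[...,2]
b=(u>120)&(u<270)&(v>120)&(v<268)&(z>34)&(z<45); print('bed',cv2.minAreaRect(C[b][:,:2].astype(np.float32)))
p=(u>140)&(u<222)&(v>105)&(v<200)&(z>66)&(z<80); print('plate',cv2.minAreaRect(C[p][:,:2].astype(np.float32)), np.median(z[p]))
al=np.radians(10.1); e=np.array([np.cos(al),np.sin(al)]); n=np.array([-e[1],e[0]])
for m,nm in((b,'bed'),(p,'plate')):
    q=C[m][:,:2]-[596.5,-129.3]; print(nm,np.percentile(q@e,[.5,99.5]),np.percentile(q@n,[.5,99.5]))
E
```

```text
[435.83718202  88.47585278 130.17553426] [ 3.140589   -0.00421858  0.26115511] 10.1167 0.14955828656014147 [-0.24741274 -0.82460403 -1.5250445 ]
10938 ((474.00762939453125, 98.8712387084961), (109.71807861328125, 16.123966217041016), 14.662049293518066) [420.33516832  79.3980821  101.71483101] [528.81509591 120.04007885 139.65907198]
-20 289 135.6 [-5.7  0.5  6.3]
-10 751 135.8 [-6.   0.1  6.2]
0 789 135.9 [-5.8  0.1  6.1]
10 1773 122.9 [-6.4  0.1  6.6]
20 870 110.1 [-7.2  0.2  7.7]
30 868 109.1 [-7.1  0.2  7.5]
40 920 108.2 [-7.4  0.   7.4]
50 976 107.2 [-7.3  0.   7.4]
60 1031 106.2 [-7.2  0.   7.6]
70 1058 105.3 [-7.5 -0.   7.5]
80 1134 104.3 [-7.4 -0.   7.4]
90 479 103.6 [-7.3 -0.   7.3]
bed ((584.2285766601562, -131.75177001953125), (114.55074310302734, 110.60443878173828), 10.07751178741455)
plate ((623.5238037109375, -125.33016967773438), (58.104949951171875, 46.05069351196289), 10.441082954406738) 74.19117740751614
bed [-69.11304078  44.58422723] [-54.92973256  53.82900725]
plate [-1.34313071 56.20457758] [-23.40674429  21.62078008]
```

View pics/w7.png

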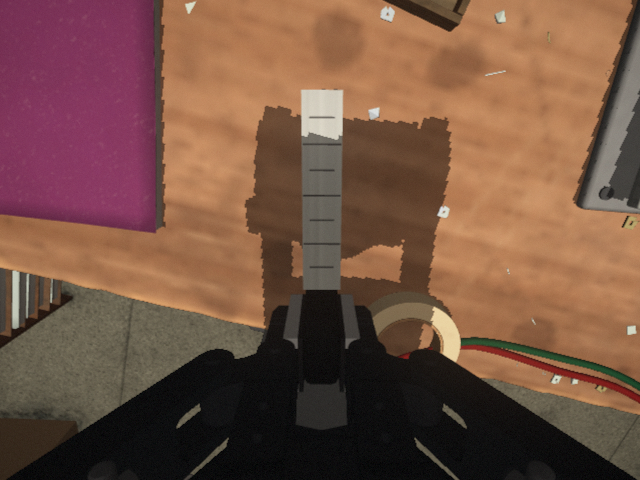

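```bash
python3 - <<'E'
from h import *
plan([468.6,-152.7,130],np.radians(10.1),rows=10)
E
```

```text
[[-0.0074, 0.0604, -0.0002, 0.0001, -0.0002, 0.0081], [-0.0149, 0.1207, -0.0004, 0.0001, -0.0004, 0.0162], [-0.0223, 0.1811, -0.0005, 0.0002, -0.0005, 0.0243], [-0.0298, 0.2415, -0.0007, 0.0003, -0.0007, 0.0324], [-0.0372, 0.3019, -0.0009, 0.0004, -0.0009, 0.0405]]
[[-0.0049, 0.0606, -0.0002, 0.0001, -0.0002, 0.0081], [-0.0098, 0.1213, -0.0004, 0.0001, -0.0004, 0.0162], [-0.0146, 0.1819, -0.0006, 0.0002, -0.0005, 0.0243], [-0.0195, 0.2425, -0.0008, 0.0003, -0.0007, 0.0324], [-0.0244, 0.3032, -0.001, 0.0004, -0.0009, 0.0405]]
```

Call:
carry_out(
  increments=[
    [[-0.007, 0.06, 0, 0, 0, 0.008], [-0.015, 0.121, 0, 0, 0, 0.016], [-0.022, 0.181, 0, 0, 0, 0.024], [-0.03, 0.2415, 0, 0, 0, 0.0325], [-0.037, 0.302, 0, 0, 0, 0.0405]],
  ],
)

```text
clock: 10.58
eef_pos: [450.9, -33.2, 127.6]
tcp_rot: [-3.142, 0.002, 0.219]
contact_force: [0.1, -0.2, -0.8]
opening: 0.154
```

Call:
carry_out(
  increments=[
    [[-0.005, 0.061, 0, 0, 0, 0.008], [-0.01, 0.121, 0, 0, 0, 0.016], [-0.015, 0.182, 0, 0, 0, 0.024], [-0.0195, 0.2425, 0, 0, 0, 0.0325], [-0.0245, 0.303, 0, 0, 0, 0.0405]],
  ],
)

```text
clock: 11.0
eef_pos: [467.7, -153.5, 127.5]
tcp_rot: [-3.141, 0.001, 0.176]
contact_force: [-0.5, 0.8, -0.1]
opening: 0.151
```

Call:
carry_out(
  increments=[
    [[0, 0, 0, 0, 0, 0], [0, 0, 0, 0, 0, 0], [0, 0, 0, 0, 0, 0], [0, 0, 0, 0, 0, 0]],
  ],
)

```text
clock: 11.33
eef_pos: [468.0, -151.7, 128.3]
tcp_rot: [-3.141, 0.001, 0.177]
contact_force: [0.0, 0.4, -1.1]
opening: 0.15
```

```bash
cat > chk.py <<'E'
from h import *
def chk(n):
    f=optics.grab_frame('wrist'); save(f,n); C=cloud(f); np.savez('pics/%s.npz'%n,C=C,img=f['img'])
    a=sense(); print(a['eef_pos'].round(2),a['tcp_rot'].round(4),a['clock'],round(a['opening'],3),a['contact_force'].round(2),a['wrist_torque'].round(3))
    al=np.radians(10.1); e=np.array([np.cos(al),np.sin(al)]); nn=np.array([-e[1],e[0]])
    q=a['eef_pos'][:2]-[596.6,-129.9]; print('tcp in stand',(q@e).round(2),(q@nn).round(2),'tip x',(q@e+95).round(2),'yaw rel deg',np.degrees(a['tcp_rot'][2]-al).round(2),'F along',(a['contact_force'][:2]@e).round(2),(a['contact_force'][:2]@nn).round(2))
    return f,C,a
E
python3 - <<'E'
from chk import *
chk('w8')
E
```

```text
[ 468.21 -151.6   128.58] [-3.1416e+00  1.0000e-04  1.7740e-01] 11.3833 0.156 [ 0.5   0.05 -1.77] [-0.011  0.021 -0.011]
tcp in stand -130.21 1.15 tip x -35.21 yaw rel deg 0.06 F along 0.5 -0.04
```

View pics/w8.png

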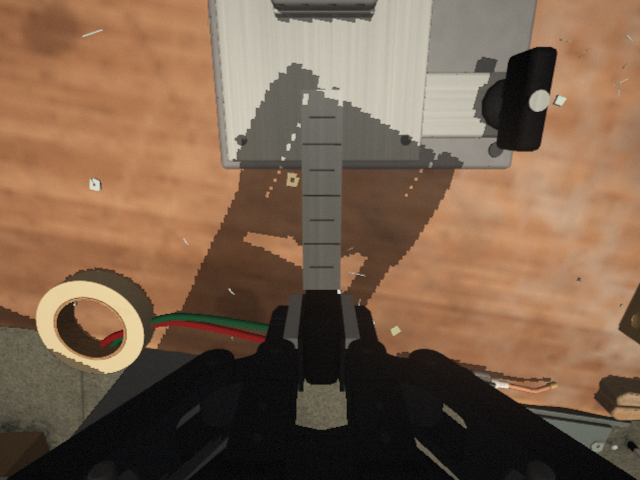

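Call:
carry_out(
  increments=[
    [[0, 0.001, 0.03, 0, 0, 0], [0, 0.002, 0.07, 0, 0, 0], [0, 0.0025, 0.11, 0, 0, 0], [0, 0.0025, 0.13, 0, 0, 0], [0, 0.0025, 0.13, 0, 0, 0]],
  ],
)

```text
clock: 11.8
eef_pos: [467.8, -152.6, 75.6]
tcp_rot: [-3.141, 0.002, 0.177]
contact_force: [-0.4, 0.2, -1.4]
opening: 0.153
```

```bash
python3 - <<'E'
from chk import *
f,C,a=chk('w9')
f,C,a=chk('w9')
v,u=np.mgrid[0:480,0:640]
al=np.radians(10.1); e=np.array([np.cos(al),np.sin(al)]); nn=np.array([-e[1],e[0]])
S=(C[...,:2]-[596.6,-129.9])@e; T=(C[...,:2]-[596.6,-129.9])@nn; Z=C[...,2]
m=(abs(T)<12)&(S<-36)&(S>-116)&(Z>42.5)&(Z<65)
for lo in range(-115,-30,10):
    k=m&(S>lo)&(S<lo+10); 
    if k.sum()>5: print(lo,k.sum(),np.median(Z[k]).round(2),np.percentile(T[k],[3,50,97]).round(1))
print('tip S',np.percentile(S[m],99.5))
b=(abs(Z-39)<3)&(abs(T)<70)&(S>-80)&(S<0)
for lo in range(-70,-10,10):
    k=b&(S>lo)&(S<lo+10); print(lo,np.percentile(T[k],[.5,99.5]).round(1),[np.median(Z[k&(T*s>20)&(T*s<50)]).round(2) for s in(-1,1)])
print('bed front',np.percentile(S[b&(abs(T)>15)&(abs(T)<50)],.5))
E
```

```text
[ 468.36 -152.88   76.53] [-3.1413e+00  7.0000e-04  1.7720e-01] 11.85 0.147 [ 0.74  0.33 -0.52] [-0.026  0.043 -0.056]
tcp in stand -130.28 -0.14 tip x -35.28 yaw rel deg 0.05 F along 0.79 0.2
[ 468.99 -153.19   77.22] [ 3.1412e+00 -6.0000e-04  1.7690e-01] 11.9 0.152 [ 0.94 -1.14 -0.73] [-0.007 -0.022  0.042]
tcp in stand -129.72 -0.55 tip x -34.72 yaw rel deg 0.04 F along 0.72 -1.29
-115 855 55.02 [-7.2  0.5  7.7]
-105 871 54.06 [-7.1  0.1  7.6]
-95 938 52.98 [-7.4  0.1  7.5]
-85 965 52.03 [-7.3  0.1  7.4]
-75 997 50.96 [-7.2  0.5  7.8]
-65 1048 49.93 [-7.4  0.1  7.6]
-55 1102 48.91 [-7.4  0.1  7.5]
-45 899 47.9 [-7.2  0.1  7.4]
tip S -37.469567273984765
-70 [-53.7  54.3] [np.float64(38.86), np.float64(38.88)]
-60 [-69.2  54.4] [np.float64(38.96), np.float64(38.98)]
-50 [-69.3  54.3] [np.float64(38.9), np.float64(38.98)]
-40 [-69.2  54.3] [np.float64(38.94), np.float64(38.95)]
-30 [-68.9  54.2] [np.float64(38.93), np.float64(38.95)]
-20 [-53.7  54.4] [np.float64(38.94), np.float64(38.95)]
bed front -69.88321171326604
```

View pics/w9.png

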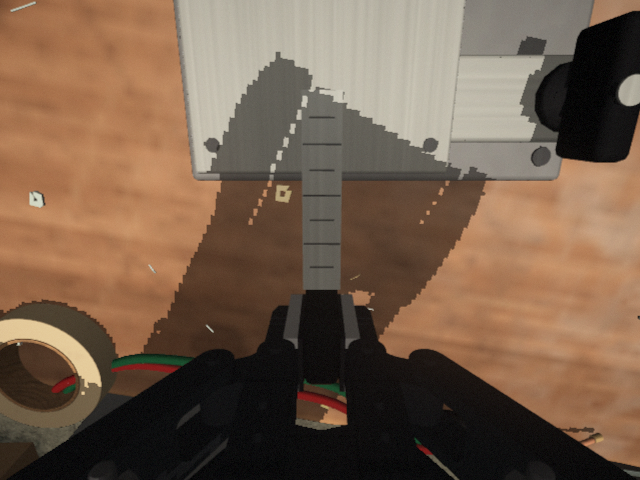

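Call:
carry_out(
  increments=[
    [[0, 0, 0.005, 0, 0, 0], [0, 0, 0.01, 0, 0, 0], [0, 0, 0.0135, 0, 0, 0], [0, 0, 0.0135, 0, 0, 0], [0, 0, 0.0135, 0, 0, 0]],
  ],
)

```text
clock: 12.32
eef_pos: [469.1, -153.7, 71.9]
tcp_rot: [3.141, -0.001, 0.176]
contact_force: [-0.3, -0.4, -1.6]
opening: 0.159
```

Call:
carry_out(
  increments=[
    [[0, 0, 0, 0, 0, 0], [0, 0, 0, 0, 0, 0], [0, 0, 0, 0, 0, 0]],
  ],
)

```text
clock: 12.57
eef_pos: [469.1, -153.7, 71.8]
tcp_rot: [3.141, -0.001, 0.176]
contact_force: [-0.5, 0.1, -1.4]
opening: 0.155
```

```bash
python3 - <<'E'
from chk import *
f,C,a=chk('w10')
E
```

```text
[ 469.02 -153.67   71.76] [ 3.1408e+00 -1.1000e-03  1.7630e-01] 12.6167 0.151 [-0.03  0.07 -1.05] [-0.047  0.035 -0.013]
tcp in stand -129.77 -1.02 tip x -34.77 yaw rel deg -0.0 F along -0.02 0.08
```

Call:
carry_out(
  increments=[
    [[0, -0.001, 0.001, 0, 0, 0], [0, -0.0015, 0.0025, 0, 0, 0], [0, -0.0015, 0.0025, 0, 0, 0], [0, -0.0015, 0.0025, 0, 0, 0]],
  ],
)

```text
clock: 12.95
eef_pos: [468.9, -153.0, 70.7]
tcp_rot: [3.141, -0.001, 0.176]
contact_force: [0.1, -0.2, -0.7]
opening: 0.154
```

```bash
python3 - <<'E'
from chk import *
f,C,a=chk('w11')
al=np.radians(10.1); e=np.array([np.cos(al),np.sin(al)]); nn=np.array([-e[1],e[0]])
S=(C[...,:2]-[596.6,-129.9])@e; T=(C[...,:2]-[596.6,-129.9])@nn; Z=C[...,2]
m=(abs(T)<12)&(S<-36)&(S>-116)&(Z>41)&(Z<65)
for lo in range(-115,-30,10):
    k=m&(S>lo)&(S<lo+10); 
    if k.sum()>5: print(lo,k.sum(),np.median(Z[k]).round(2),np.percentile(T[k],[3,50,97]).round(1))
E
```

```text
[ 468.92 -152.99   70.69] [ 3.1409e+00 -1.1000e-03  1.7640e-01] 13.0 0.151 [ 0.3   0.03 -0.78] [ 0.013 -0.011  0.009]
tcp in stand -129.75 -0.35 tip x -34.75 yaw rel deg 0.01 F along 0.3 -0.02
-115 852 49.36 [-7.5  0.2  7.5]
-105 880 48.3 [-7.4 -0.2  7.4]
-95 926 47.34 [-7.6 -0.2  7.3]
-85 952 46.35 [-7.6 -0.2  7.2]
-75 1018 45.27 [-7.5  0.2  7.4]
-65 1057 44.3 [-7.7 -0.2  7.3]
-55 1104 43.29 [-7.7 -0.2  7.2]
-45 900 42.34 [-7.5 -0.2  7.1]
```

Call:
carry_out(
  increments=[
    [[0, 0, 0.001, 0, 0, 0], [0, 0, 0.002, 0, 0, 0], [0, 0, 0.002, 0, 0, 0], [0, 0, 0.002, 0, 0, 0]],
  ],
)

```text
clock: 13.33
eef_pos: [468.8, -153.1, 70.2]
tcp_rot: [3.141, -0.001, 0.176]
contact_force: [-2.0, -0.4, 6.3]
opening: 0.152
```

```bash
python3 - <<'E'
from chk import *
f,C,a=chk('w12')
E
```

```text
[ 468.82 -153.1    70.22] [ 3.1408e+00 -1.0000e-03  1.7630e-01] 13.3833 0.154 [-2.51  0.05  6.03] [0.091 0.124 0.008]
tcp in stand -129.87 -0.43 tip x -34.87 yaw rel deg 0.0 F along -2.46 0.49
```

Call:
carry_out(
  increments=[
    [[0.015, 0, -0.0006, 0, 0, 0], [0.03, 0, -0.0006, 0, 0, 0], [0.045, 0, -0.0006, 0, 0, 0], [0.06, 0, -0.0006, 0, 0, 0], [0.075, 0, -0.0006, 0, 0, 0]],
  ],
)

```text
clock: 13.8
eef_pos: [497.7, -147.8, 70.4]
tcp_rot: [3.141, 0.001, 0.176]
contact_force: [-6.2, -0.6, 9.3]
opening: 0.153
```

Call:
carry_out(
  increments=[
    [[0, 0, 0, 0, 0, 0], [0, 0, 0, 0, 0, 0]],
  ],
)

```text
clock: 13.97
eef_pos: [499.2, -147.8, 70.4]
tcp_rot: [3.14, -0.002, 0.176]
contact_force: [1.3, 2.0, 1.2]
opening: 0.154
```

```bash
python3 - <<'E'
from chk import *
f,C,a=chk('w13')
f=optics.grab_frame('scene'); save(f,'s13')
E
```

```text
[ 499.15 -147.81   70.42] [ 3.1404e+00 -2.5000e-03  1.7630e-01] 14.0167 0.149 [1.48 0.74 2.34] [ 0.258 -0.465 -0.   ]
tcp in stand -99.08 -0.54 tip x -4.08 yaw rel deg 0.0 F along 1.59 0.47
```

View pics/w13.png

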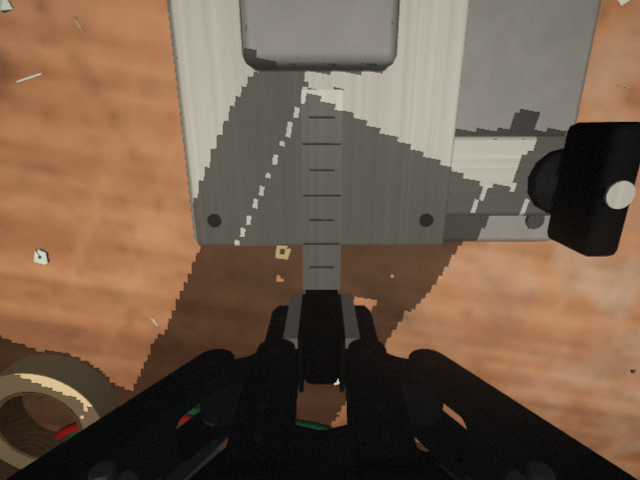

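Call:
carry_out(
  increments=[
    [[0.01, 0, 0, 0, 0, 0], [0.02, 0, 0, 0, 0, 0], [0.03, 0, 0, 0, 0, 0], [0.04, 0, 0, 0, 0, 0], [0.05, 0, 0, 0, 0, 0]],
  ],
)

```text
clock: 14.48
eef_pos: [516.0, -144.3, 70.4]
tcp_rot: [-3.141, 0.003, 0.176]
contact_force: [-10.9, -1.4, 15.0]
opening: 0.156
```

Call:
carry_out(
  increments=[
    [[0.002, 0, 0, 0, 0, 0], [0.004, 0, 0, 0, 0, 0], [0.006, 0, 0, 0, 0, 0], [0.008, 0, 0, 0, 0, 0], [0.01, 0, 0, 0, 0, 0]],
  ],
)

```text
clock: 14.9
eef_pos: [520.0, -143.7, 70.4]
tcp_rot: [-3.141, 0.003, 0.176]
contact_force: [-10.1, -1.9, 13.4]
opening: 0.15
```

```bash
python3 - <<'E'
from chk import *
f,C,a=chk('w14')
E
```

```text
[ 520.16 -143.67   70.44] [-3.1414e+00  2.5000e-03  1.7640e-01] 14.95 0.151 [-9.38 -0.84 13.14] [-0.145  1.013  0.032]
tcp in stand -77.67 -0.15 tip x 17.33 yaw rel deg 0.01 F along -9.38 0.82
```

View pics/w14.png

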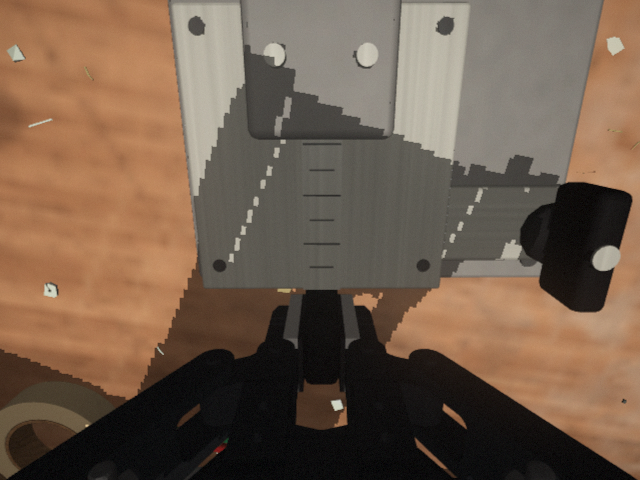

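Call:
carry_out(
  increments=[
    [[0, 0, -0.0008, 0, 0, 0], [0, 0, -0.0016, 0, 0, 0], [0, 0, -0.0016, 0, 0, 0], [0, 0, -0.0016, 0, 0, 0]],
  ],
)

```text
clock: 15.28
eef_pos: [521.8, -143.5, 70.6]
tcp_rot: [3.141, -0.001, 0.176]
contact_force: [-1.5, 0.2, 0.9]
opening: 0.151
```

```bash
python3 - <<'E'
from chk import *
f,C,a=chk('w15')
E
```

```text
[ 521.9  -143.53   70.63] [ 3.141e+00 -7.000e-04  1.763e-01] 15.3333 0.154 [-0.92 -0.49 -0.31] [-0.035  0.098 -0.03 ]
tcp in stand -75.93 -0.32 tip x 19.07 yaw rel deg 0.0 F along -0.99 -0.32
```

Call:
carry_out(
  increments=[
    [[0.003, 0, 0.0002, 0, 0, 0], [0.007, 0, 0.0003, 0, 0, 0], [0.01, 0, 0.0003, 0, 0, 0], [0.01, 0, 0.0003, 0, 0, 0], [0.01, 0, 0.0003, 0, 0, 0]],
  ],
)

```text
clock: 15.75
eef_pos: [526.3, -142.8, 70.7]
tcp_rot: [3.141, -0.001, 0.176]
contact_force: [0.3, 0.3, -0.9]
opening: 0.154
```

```bash
python3 - <<'E'
from chk import *
f,C,a=chk('w16')
E
```

```text
[ 526.18 -142.83   70.65] [ 3.1408e+00 -1.3000e-03  1.7640e-01] 15.8 0.151 [ 0.63 -0.14 -0.47] [ 0.023 -0.081 -0.018]
tcp in stand -71.59 -0.38 tip x 23.41 yaw rel deg 0.01 F along 0.59 -0.25
```

Free so far; the tip is 23 mm in. Continue in small steps.

Call:
carry_out(
  increments=[
    [[0.0025, 0, 0.0002, 0, 0, 0], [0.005, 0, 0.0003, 0, 0, 0], [0.0075, 0, 0.0003, 0, 0, 0], [0.0075, 0, 0.0003, 0, 0, 0], [0.0075, 0, 0.0003, 0, 0, 0]],
  ],
)

```text
clock: 16.22
eef_pos: [529.2, -142.3, 70.6]
tcp_rot: [3.141, -0.001, 0.176]
contact_force: [1.4, 0.4, -0.6]
opening: 0.154
```

```bash
python3 - <<'E'
from chk import *
f,C,a=chk('w17')
E
```

```text
[ 529.2  -142.33   70.65] [ 3.1407e+00 -1.5000e-03  1.7630e-01] 16.2667 0.156 [ 0.18  0.49 -0.18] [ 0.035 -0.113  0.018]
tcp in stand -68.54 -0.42 tip x 26.46 yaw rel deg 0.0 F along 0.27 0.45
```

Call:
carry_out(
  increments=[
    [[0.002, 0, 0.0002, 0, 0, 0], [0.004, 0, 0.0003, 0, 0, 0], [0.006, 0, 0.0003, 0, 0, 0], [0.006, 0, 0.0003, 0, 0, 0], [0.006, 0, 0.0003, 0, 0, 0]],
  ],
)

```text
clock: 16.68
eef_pos: [531.4, -141.9, 70.5]
tcp_rot: [3.141, -0.001, 0.176]
contact_force: [-0.8, -0.3, 1.8]
opening: 0.149
```

```bash
python3 - <<'E'
from chk import *
f,C,a=chk('w18')
E
```

```text
[ 531.45 -141.92   70.53] [ 3.1408e+00 -1.3000e-03  1.7630e-01] 16.7333 0.154 [-1.27  0.06  1.18] [0.007 0.001 0.015]
tcp in stand -66.25 -0.41 tip x 28.75 yaw rel deg 0.0 F along -1.24 0.28
```

Call:
carry_out(
  increments=[
    [[0.002, 0, 0, 0, 0, 0], [0.004, 0, 0, 0, 0, 0], [0.005, 0, 0, 0, 0, 0], [0.005, 0, 0, 0, 0, 0], [0.005, 0, 0, 0, 0, 0]],
  ],
)

```text
clock: 17.15
eef_pos: [533.4, -141.6, 70.5]
tcp_rot: [3.141, -0.001, 0.176]
contact_force: [-1.0, -0.9, 1.4]
opening: 0.15
```

```bash
python3 - <<'E'
from chk import *
f,C,a=chk('w19')
E
```

```text
[ 533.43 -141.56   70.52] [ 3.1408e+00 -1.3000e-03  1.7630e-01] 17.2 0.154 [-1.9  -1.87  1.46] [0.075 0.043 0.052]
tcp in stand -64.24 -0.4 tip x 30.76 yaw rel deg -0.0 F along -2.2 -1.51
```

Call:
carry_out(
  increments=[
    [[0.002, 0, 0, 0, 0, 0], [0.004, 0, 0, 0, 0, 0], [0.004, 0, 0, 0, 0, 0], [0.004, 0, 0, 0, 0, 0]],
  ],
)

```text
clock: 17.53
eef_pos: [535.0, -141.3, 70.5]
tcp_rot: [3.141, -0.001, 0.176]
contact_force: [-1.3, -0.4, 2.8]
opening: 0.157
```

```bash
cat >> chk.py <<'E'
def avg(k=6):
    F=[];al=np.radians(10.1); e=np.array([np.cos(al),np.sin(al)])
    for i in range(k):
        optics.grab_frame('wrist'); F.append(sense()['contact_force'])
    F=np.array(F); print('avg F',F.mean(0).round(2),'along',(F[:,:2]@e).round(1),(F[:,:2]@e).mean().round(2))
E
python3 - <<'E'
from chk import *
f,C,a=chk('w20'); avg()
E
```

```text
[ 535.03 -141.28   70.52] [ 3.1408e+00 -1.3000e-03  1.7630e-01] 17.5833 0.15 [-0.44  0.48  2.28] [0.025 0.047 0.082]
tcp in stand -62.61 -0.4 tip x 32.39 yaw rel deg -0.0 F along -0.35 0.55
avg F [-0.86  0.13  1.7 ] along [-0.1 -1.4 -0.3 -1.5 -0.8 -0.8] -0.82
```

Call:
carry_out(
  increments=[
    [[0.002, 0, 0, 0, 0, 0], [0.004, 0, 0, 0, 0, 0], [0.004, 0, 0, 0, 0, 0], [0.004, 0, 0, 0, 0, 0]],
  ],
)

```text
clock: 18.22
eef_pos: [536.5, -141.0, 70.5]
tcp_rot: [3.141, -0.001, 0.176]
contact_force: [-1.9, 0.6, 2.4]
opening: 0.15
```

```bash
python3 - <<'E'
from chk import *
f,C,a=chk('w21'); avg(4)
E
```

```text
[ 536.45 -140.99   70.5 ] [ 3.1409e+00 -1.1000e-03  1.7640e-01] 18.2667 0.154 [-1.87 -0.21  2.79] [0.009 0.191 0.038]
tcp in stand -61.16 -0.38 tip x 33.84 yaw rel deg 0.0 F along -1.88 0.12
avg F [-1.65  0.2   2.55] along [-2.1 -1.5 -1.6 -1.2] -1.59
```

Call:
carry_out(
  increments=[
    [[0.002, 0, -0.0001, 0, 0, 0], [0.004, 0, -0.0001, 0, 0, 0], [0.004, 0, -0.0001, 0, 0, 0], [0.004, 0, -0.0001, 0, 0, 0]],
  ],
)

```text
clock: 18.8
eef_pos: [538.1, -140.7, 70.5]
tcp_rot: [3.141, -0.001, 0.176]
contact_force: [-2.4, 0.3, 1.6]
opening: 0.155
```

```bash
python3 - <<'E'
from chk import *
f,C,a=chk('w22'); avg(4)
E
```

```text
[ 538.16 -140.72   70.51] [ 3.1409e+00 -1.3000e-03  1.7630e-01] 18.85 0.153 [-1.13 -0.15  2.76] [ 0.008  0.079 -0.04 ]
tcp in stand -59.44 -0.4 tip x 35.56 yaw rel deg 0.0 F along -1.14 0.05
avg F [-0.77  0.51  0.83] along [-0.5 -0.  -0.9 -1.3] -0.67
```

Call:
carry_out(
  increments=[
    [[0.002, 0, 0, 0, 0, 0], [0.004, 0, 0, 0, 0, 0], [0.004, 0, 0, 0, 0, 0], [0.004, 0, 0, 0, 0, 0]],
  ],
)

```text
clock: 19.38
eef_pos: [538.9, -140.5, 70.5]
tcp_rot: [3.141, 0.0, 0.176]
contact_force: [-4.7, -1.3, 4.2]
opening: 0.151
```

```bash
python3 - <<'E'
from chk import *
f,C,a=chk('w23'); avg(4)
f=optics.grab_frame('scene'); save(f,'s23')
E
```

```text
[ 538.98 -140.47   70.52] [3.1412e+00 2.0000e-04 1.7640e-01] 19.4333 0.149 [-4.43 -1.54  4.8 ] [-0.102  0.538  0.02 ]
tcp in stand -58.58 -0.3 tip x 36.42 yaw rel deg 0.01 F along -4.63 -0.74
avg F [-4.97 -1.28  4.46] along [-5.1 -4.9 -4.3 -6.1] -5.12
```

View pics/w23.png

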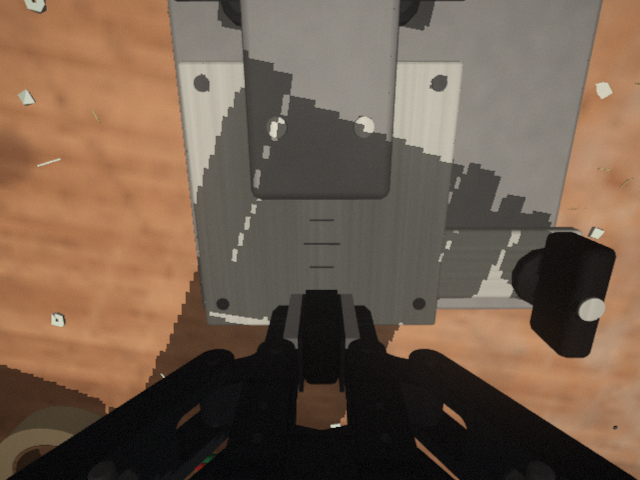

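Call:
carry_out(
  increments=[
    [[0, 0, -0.0003, 0, 0, 0], [0, 0, -0.0004, 0, 0, 0], [0, 0, -0.0004, 0, 0, 0]],
  ],
)

```text
clock: 19.93
eef_pos: [539.0, -140.4, 70.5]
tcp_rot: [3.141, 0.0, 0.176]
contact_force: [-5.8, -1.6, 3.6]
opening: 0.151
```

```bash
python3 - <<'E'
from chk import *
f,C,a=chk('w24'); avg(4)
E
```

```text
[ 539.02 -140.42   70.54] [3.1412e+00 1.0000e-04 1.7630e-01] 19.9833 0.156 [-4.01 -0.84  3.18] [-0.209  0.617 -0.041]
tcp in stand -58.53 -0.26 tip x 36.47 yaw rel deg 0.0 F along -4.09 -0.13
avg F [-5.43 -1.16  3.13] along [-5.9 -5.7 -5.5 -5.1] -5.55
```

View pics/s23.png

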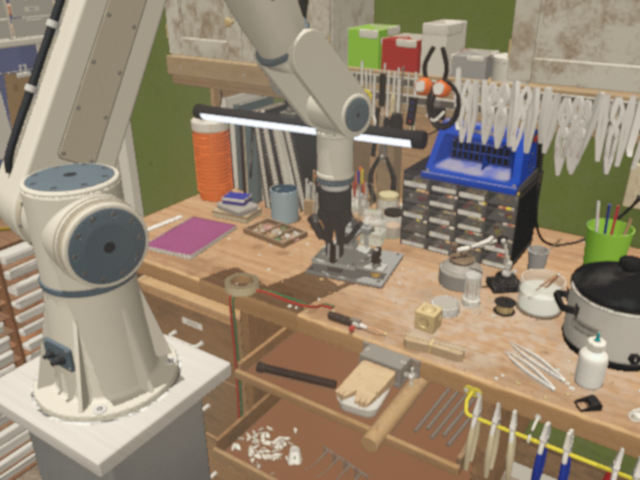

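Call:
carry_out(
  increments=[
    [[0.001, 0, -0.0002, 0, 0, 0], [0.002, 0, -0.0003, 0, 0, 0], [0.002, 0, -0.0003, 0, 0, 0]],
  ],
)

```text
clock: 20.43
eef_pos: [539.5, -140.3, 70.5]
tcp_rot: [3.141, 0.001, 0.176]
contact_force: [-6.4, -2.2, 2.3]
opening: 0.154
```

```bash
python3 - <<'E'
from chk import *
f,C,a=chk('w25'); avg(4)
a=np.load('pics/w9.npz')['C']
al=np.radians(10.1); e=np.array([np.cos(al),np.sin(al)]); nn=np.array([-e[1],e[0]])
for n in ['w19','w21','w22','w23','w24','w25']:
    c=np.load('pics/%s.npz'%n)['C']; S=(c[...,:2]-[596.6,-129.9])@e; T=(c[...,:2]-[596.6,-129.9])@nn
    k=(S>3)&(S<25)&(abs(T)<18)&(c[...,2]>60)&(c[...,2]<85); b=(S>-50)&(S<-20)&(abs(T)>15)&(abs(T)<45)&(abs(c[...,2]-39)<3)
    print(n,k.sum(),c[k][:,2].mean().round(3),c[b][:,2].mean().round(3))
E
```

```text
[ 539.49 -140.27   70.54] [3.1414e+00 7.0000e-04 1.7630e-01] 20.4833 0.152 [-6.04 -1.39  3.62] [-0.194  0.743 -0.073]
tcp in stand -58.04 -0.19 tip x 36.96 yaw rel deg 0.0 F along -6.19 -0.31
avg F [-5.85 -1.52  2.96] along [-6.8 -5.5 -6.1 -5.7] -6.03
w19 8697 74.571 38.857
w21 8492 74.575 38.871
w22 8358 74.557 38.854
w23 8342 74.566 38.853
w24 8276 74.562 38.858
w25 8308 74.564 38.85
```

```bash
python3 - <<'E'
from chk import *
f,C,a=chk('w26')
al=np.radians(10.1); e=np.array([np.cos(al),np.sin(al)]); nn=np.array([-e[1],e[0]])
S=(C[...,:2]-[596.6,-129.9])@e; T=(C[...,:2]-[596.6,-129.9])@nn; Z=C[...,2]
for s in(-1,1):
    b=(S>-60)&(S<-20)&(T*s>20)&(T*s<50)&(abs(Z-39)<4); print(s,b.sum(),Z[b].mean().round(2))
avg(4)
print(r.sign_off())
E
```

```text
[ 539.49 -140.27   70.52] [3.1414e+00 7.0000e-04 1.7630e-01] 20.7333 0.152 [-5.45 -1.79  2.12] [-0.199  0.768 -0.015]
tcp in stand -58.05 -0.19 tip x 36.95 yaw rel deg 0.0 F along -5.68 -0.8
-1 5371 38.84
1 5392 38.88
avg F [-6.16 -1.11  2.98] along [-6.1 -6.2 -6.4 -6.4] -6.26
the job is handed in; nothing more can be done
None
```

The bed is level and the taper gauge is held snugly between pad and bed, still gripped. I handed the job in at about 21 s on the robot clock.

- **Bed:** I turned the knob about 64° clockwise. Its bar then measured 9.98° in the world frame, against 10.1° for the stand. The last picture put the bed's left and right sides within 0.04 mm of each other.
- **Gauge:** I picked it up by its black grip and laid the blade on the bed. I slid it straight in, within 0.2 mm of the mid-line and 0.01° of the stand's direction. It ran freely until the tip was about 36 mm past the pad's front edge, then dragged for roughly the last 1 mm.
- **Final hold:** The tip is about 37 mm in, and the push along the blade averaged 6.0–6.3 N. That is a little over the 5 N snug figure. I take part of it to be bed friction, as the tool still presses on the bed with about 3 N.
- **Brief excess force:** Partway in, before reaching the pad, the gauge pressed on the bed with about 13–15 N and met about 10 N of resistance along the blade. I raised the tool slightly and the force dropped back to near zero before I continued.
- **Not confirmed:** The depth images showed no lift of the pad, since I could only see the head above it. That the gauge is snug rests on the force rise and the small slide.

I kept clear of the loose things, but made no separate check of them at the end.

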